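Make up the carry tray for a health check

ROBOT

A 7-joint arm with a two-finger parallel gripper is mounted at the origin on a cart in front of the work surface, level with it; the furniture and walls round the work are solid. World frame = base frame: x ahead of the robot, y to its left, z up, the work surface at z = 0. Lengths are in m, angles in rad, forces in N, time in s.
With the tool pointing down it reaches from about 0.425 to 0.825 m from the base axis. Payload 3.6 kg.
Tool frame: the origin (TCP) lies on the front face of the gripper's body, between the roots of the fingers; the fingertips stand 84 mm ahead of it and the grasp point (between the pads) lies 65 mm ahead of it; x points along the fingers, y is the direction in which the jaws open and shut, and the axes are right-handed (so a half turn about x gives the same grasp; the last joint's range is limited). The gripper opens to 93 mm and grips with 3 to 60 N. Pads are 15 mm wide; open, the fingers measure 128 mm over their backs; the gripper's body (75 mm by 188 mm) begins 65 mm behind the grasp point.
Start: joints at [-1.185, 0.615, -0.013, 1.423, 0.008, 1.103, -0.04], TCP at [0.26, 0.596, 0.303] pointing down, gripper open.
Joint ranges: [-3.12, 3.12], [-0.3, 2.06], [-1.34, 1.32], [0.26, 2.42], [-1.36, 4.5], [0.01, 1.98], [-2.84, 2.84]. Speed limits (rad/s): [2.79, 2.79, 3.14, 3.14, 3.14, 3.14, 3.14].

INTERFACE

Orientations are given as a unit quaternion [w, x, y, z].
In Python, from bench import ctrl, viewer gives the robot as it stands.
- The arm moves only by the shell command python3 -m inch 'ROWS' [FORCE]. ROWS is JSON, a list of rows, each a list of 3 entries, a list of its own where there are three numbers: the shift along the tool's x, y, z in m, then the turn about the tool's x in rad, then the opening, from 0 (shut) to 1 (fully open). In form: [[[tx, ty, tz], yaw, gripper], ...]. A call has 1 to 5 rows; each row is the pose to reach, as a shift and turn from the pose commanded when the call began, along the tool's axes at that moment; what a row does not reach only later rows make up. A row lasts 1/12 s, in which the tool goes at most 41.7 mm and 7.16 degrees, less where a joint would pass 70% of its speed; a pose out of reach is approached as far as the arm can. A call with a gripper value outside its range is refused whole. The fingers move at their own pace and stop on an object; FORCE is the grip in N (left out, the last holds). Time passes only in rows, so rows that repeat a pose let the fingers close. It gives the time, the measured TCP pose, the force and the opening at its end, in the units of the state.
- ctrl.sense(): the state, without advancing time (a new reading comes with each control period).
- viewer.grab_frame(name): name is "scene" or "top" or "wrist"; returns a dict with "image" (400x640x3 uint8, blue, green, red), "vfov" (degrees; the focal length in pixels is half the picture's height over the tangent of half this angle, whatever the lens; pixels are square), "cx", "cy" (the principal point, pixels), "R" (3x3) and "t" (3): a world point X has camera coordinates R X + t; the wrist camera has in their place "tool_from_camera" (4x4, takes a point from camera to tool coordinates, whose origin is the TCP and whose axes are the tool frame's). Camera axes: x right, y down, z forward; pixel columns grow to the right and rows downward; lengths in m; the calibration is good to about 2 mm. The wrist camera is an equidistant fisheye: a pixel r from the principal point sees the ray r / f radians off the axis. A picture is of the moment at which its call begins: read the wrist's pose just before it. There is no depth.
- ctrl.hand_in(): hands the job in, once; it reports no verdict.
The state is a dict: "t": time; "joints": joint angles; "qvel": joint speeds; "tau": joint torques, N m; "eef_pos": TCP position; "tcp_rot": TCP orientation; "contact_force": force on the tool from outside, world axes, zero at the start; "ft_torque": the same for the moment, N m; "opening": finger opening in m.
Only numpy, scipy, OpenCV 4.12 (cv2) and the standard library are available. Lean on these libraries where they do the work, as an engineer would, in place of code of your own. Each camera call takes 0.05 s, during which the arm holds its last target. There are 200 camera calls.

TASK

Make up the carry tray for a health check. Of the things scattered left of the microscope put the yellow-lidded specimen cup into the larger round pocket, the tube of test strips into the smaller round pocket, the lancet carton into the square pocket and the timer, face up, between the corner stops of the flat block, each down on its floor. Leave the red-lidded cup and the round tally counter where they are.

Things in the scene. Friction and masses are not known exactly. Their poses are not given: they have to be found in the camera images.
- yellow_cup: Specimen cup with a yellow screw lid, 72 mm high, body up to 56 mm round, a little narrower at the foot, lid 62 mm round and 61 to 72 mm up. Origin: centre of its underside, z up. Stands on the worktop left of the microscope (fixed, 0.45 m high, x 0.17 to 0.57, y -0.08 to 0.17); the tray is right of it.
- red_cup: Look-alike that stays: the same specimen cup with a red lid, same size. Origin: centre of its underside, z up.
- strip_tube: White tube of test strips with a chart of small coloured squares on its side and a white snap cap; tube 43 mm round and 112 mm high, cap 47 to 49 mm wide from 112 to 126 mm. Origin: on the underside, 2 mm to the -x side of the tube's axis, z up. Stands on the worktop left of the microscope (fixed, 0.45 m high, x 0.17 to 0.57, y -0.08 to 0.17); the tray is right of it.
- tally_counter: Look-alike that stays: pale grey round thumb counter with a digit window, 43 mm round and 25 mm high, a black side knob; no keys on top. Origin: centre of its underside within 7 mm.
- lancet_carton: White carton of lancets with a red band, 66 x 66 mm and 46 mm high. Origin: centre of its underside, axes along its sides, z up. Stands on the worktop left of the microscope (fixed, 0.45 m high, x 0.17 to 0.57, y -0.08 to 0.17); the tray is right of it.
- timer: White timer with a small display and three round keys on its upper face, 64 mm along its x, 60 mm along its y; case 16 mm high, 19 mm over the keys. Origin: centre of its underside, z up. It lies on the worktop, face up, at the start.
- cup_block: Block for the specimen cup, with the larger round pocket: grey, 90 x 90 x 26 mm, fixed in the blue tray (200 mm square, rim 16 mm high; four blocks two by two, 94 mm apart, in changing order). Origin: centre of its underside, 4 mm above the worktop; axes along its sides, z up. Pocket 76 mm across, 20 mm deep, centred; its floor is 6 mm above the origin.
- tube_block: Block for the strip tube, with the smaller round pocket: grey, 90 x 90 x 26 mm, fixed in the blue tray (200 mm square, rim 16 mm high; four blocks two by two, 94 mm apart, in changing order). Origin: centre of its underside, 4 mm above the worktop; axes along its sides, z up. Pocket 58 mm across, 20 mm deep, centred; its floor is 6 mm above the origin.
- lancet_block: Block for the lancet carton, with the square pocket: grey, 90 x 90 x 26 mm, fixed in the blue tray (200 mm square, rim 16 mm high; four blocks two by two, 94 mm apart, in changing order). Origin: centre of its underside, 4 mm above the worktop; axes along its sides, z up. Pocket 80 x 80 mm, 20 mm deep, centred; its floor is 6 mm above the origin.
- timer_block: Block for the timer, flat top, four corner stops: grey, 90 x 90 x 26 mm, fixed in the blue tray (200 mm square, rim 16 mm high; four blocks two by two, 94 mm apart, in changing order). Origin: centre of its underside, 4 mm above the worktop; axes along its sides, z up. Its dark flat top is 26 mm above the origin; stops 8 mm high, 80 mm apart along x, 76 along y, 46 mm between them open on each side.
Mind the look-alikes: they are no part of the job. Leave any orange look-alike of the lancet_block alone.

How it is judged:
By the outcome, as a careful person would: the job done as asked, in the order asked, and still so for the second after the job is handed in, with the robot touching nothing.
It also fails if it takes over 141 s, if anything falls off the work surface, if the arm or the gripper's body presses on something with over 40 N, if the wrist force passes 120 N, or if a joint passes its speed limit or range.

## Working session

There is one attempt and no reset: what is moved stays moved. The work goes in short steps, Python scripts to look and compute and a shell command to move; the robot and the scene stay as the last step left them, time stands still between calls to the robot, and variables do not carry over. Pictures are saved under pics/ and viewed, about 12 in all and at most 16, crops included, and the job is handed in when it is done.

```bash
ls; mkdir -p pics; python3 - <<'E'
from bench import ctrl, viewer
import cv2,pickle
s=ctrl.sense(); print({k:s[k] for k in("t","joints","eef_pos","tcp_rot","opening")})
for n in("scene","top","wrist"):
    f=viewer.grab_frame(n); cv2.imwrite(f"pics/{n}0.png",f["image"]); pickle.dump((s,f),open(f"pics/{n}0.pkl","wb"))
    print(n,{k:v for k,v in f.items() if k!="image"})
E
```

```text
pics
{'t': 0.0, 'joints': array([-1.18547162,  0.6159244 , -0.01261605,  1.4248873 ,  0.00813717,
        1.10340313, -0.04036912]), 'eef_pos': array([0.25994913, 0.59512864, 0.3015814 ]), 'tcp_rot': array([ 0.69201532,  0.14364108,  0.69233809, -0.14543044]), 'opening': 0.09323994091513967}
scene {'vfov': 48.61305681151677, 'cx': 324.5716919215886, 'cy': 201.55523326356922, 'R': array([[-0.98226094,  0.18751654, -0.00099951],
       [ 0.1512024 ,  0.78886281, -0.59567885],
       [-0.11091117, -0.58526319, -0.80322208]]), 't': array([ 0.51239113, -0.10695407,  1.31913375])}
top {'vfov': 48.78735911514128, 'cx': 320.2960113993941, 'cy': 204.7685636543112, 'R': array([[ 0.04176826, -0.99912465,  0.00231255],
       [-0.9786143 , -0.04137722, -0.20149933],
       [ 0.20141863,  0.00615318, -0.97948592]]), 't': array([0.04356848, 0.53753036, 1.17219304])}
wrist {'vfov': 65.70646984690485, 'cx': 318.4238115059489, 'cy': 206.26587135101488, 'tool_from_camera': array([[-1.19191799e-03, -2.44491831e-01,  9.69650619e-01,
        -8.19466156e-02],
       [ 9.99998919e-01, -1.12613203e-03,  9.45275136e-04,
         6.13421657e-04],
       [ 8.60842572e-04,  9.69650698e-01,  2.44492909e-01,
        -6.69765765e-02],
       [ 0.00000000e+00,  0.00000000e+00,  0.00000000e+00,
         1.00000000e+00]])}
```

View pics/top0.png

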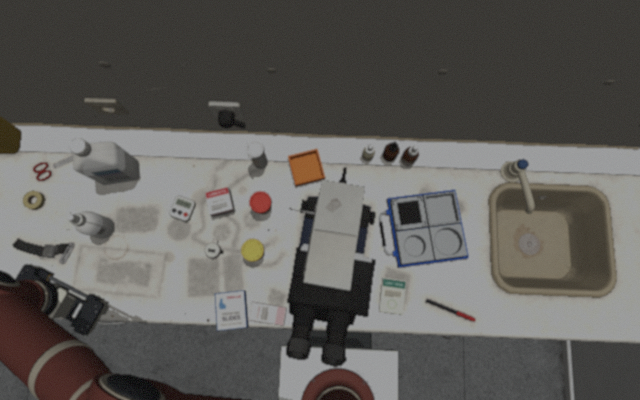

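View pics/scene0.png

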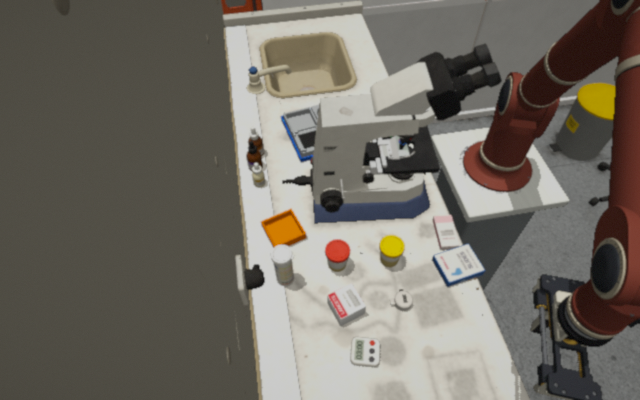

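View pics/wrist0.png

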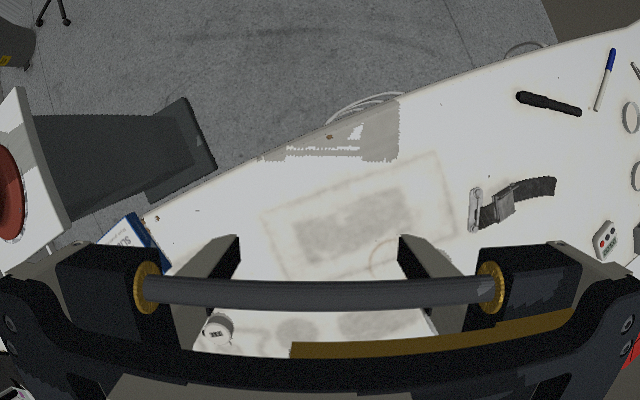

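Top view: yellow cup (253,251), red cup (260,203, stays), strip tube (256,155), carton (219,202), timer (182,208), round counter (213,250, stays). The tray is at (427,228) and an orange look-alike block at (306,168). I'll enlarge both areas to confirm this.

```bash
cat > h.py <<'E'
import numpy as np, cv2, pickle
from scipy.spatial.transform import Rotation as Rn
def quat(q): return Rn.from_quat([q[1],q[2],q[3],q[0]]).as_matrix()
def ray(f,u,v,s=None):
    F=f["image"].shape[0]/2/np.tan(np.radians(f["vfov"]/2)); x,y=(u-f["cx"]),(v-f["cy"])
    if "R" in f:
        d=f["R"].T@np.array([x/F,y/F,1]); return -f["R"].T@f["t"], d
    r=np.hypot(x,y)+1e-9; th=r/F
    d=np.array([np.sin(th)*x/r,np.sin(th)*y/r,np.cos(th)]); T=f["tool_from_camera"]; Q=quat(s["tcp_rot"])
    return Q@T[:3,3]+s["eef_pos"], Q@T[:3,:3]@d
def at(f,u,v,z,s=None):
    o,d=ray(f,u,v,s); return o+d*(z-o[2])/d[2]
def proj(f,X,s=None):
    F=f["image"].shape[0]/2/np.tan(np.radians(f["vfov"]/2)); X=np.atleast_2d(X)
    if "R" in f:
        c=X@f["R"].T+f["t"]; return np.c_[f["cx"]+F*c[:,0]/c[:,2],f["cy"]+F*c[:,1]/c[:,2]]
    T=f["tool_from_camera"]; c=((X-s["eef_pos"])@quat(s["tcp_rot"])-T[:3,3])@T[:3,:3]
    r=np.hypot(c[:,0],c[:,1]); th=np.arctan2(r,c[:,2]); return np.c_[f["cx"]+F*th*c[:,0]/r,f["cy"]+F*th*c[:,1]/r]
E
python3 - <<'E'
from h import *
s,f=pickle.load(open("pics/top0.pkl","rb")); im=f["image"]
a=im[140:270,160:290]; b=im[180:275,378:473]
cv2.imwrite("pics/crop1.png",np.hstack([cv2.resize(a,(520,520),interpolation=cv2.INTER_CUBIC)]))
cv2.imwrite("pics/crop2.png",cv2.resize(b,(570,570),interpolation=cv2.INTER_CUBIC))
for n,u,v,z in [("yc",253,251,.07),("red",260,203,.07),("tubetop",256,149,.126),("carton",219,202,.046),("timer",182,208,.018),("tally",213,250,.025),("tray",427,228,.03),("orange",306,168,.02)]: print(n,at(f,u,v,z).round(3))
E
```

```text
yc [0.398 0.241 0.07 ]
red [0.53  0.232 0.07 ]
tubetop [0.666 0.245 0.126]
carton [0.533 0.35  0.046]
timer [0.517 0.461 0.018]
tally [0.4   0.36  0.025]
tray [ 0.486 -0.236  0.03 ]
orange [0.65  0.112 0.02 ]
```

View pics/crop1.png

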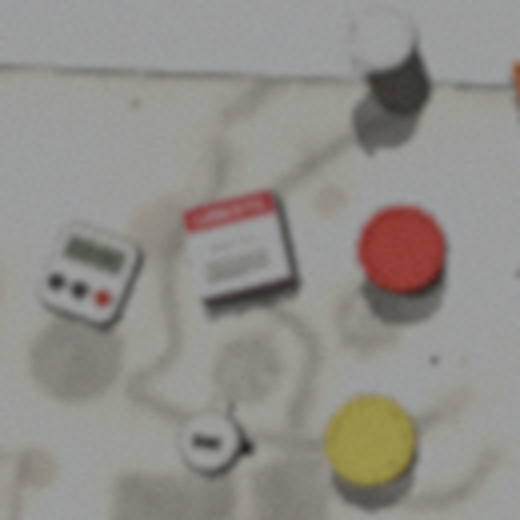

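View pics/crop2.png

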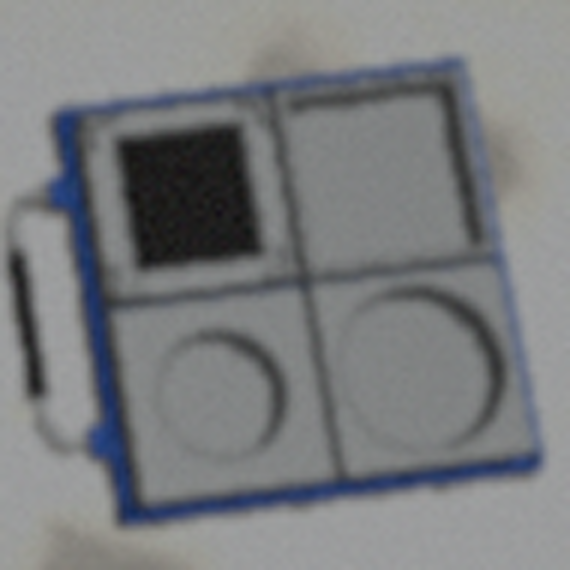

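Confirmed: flat dark top (timer) is at upper left, square pocket upper right, small pocket lower left and large pocket lower right. Next I'll compute the poses precisely, lift, and log joints to identify the arm geometry.

```bash
cat >> h.py <<'E'
def c1(u,v): return 160+(u+.5)/4-.5,140+(v+.5)/4-.5
def c2(u,v): return 378+(u+.5)/6-.5,180+(v+.5)/6-.5
def plan(s,p,jaw):
    """tool-axis shift + turn to bring the TCP to p with the jaw axis along world angle jaw (deg, mod 180)"""
    Q=quat(s["tcp_rot"]); y=Q[:,1]; a=np.degrees(np.arctan2(y[1],y[0]))
    d=(jaw-a+90)%180-90; print("t %.2f at"%s["t"],s["eef_pos"].round(4),"jaw %.1f tilt"%a,np.degrees(np.arccos(-Q[2,0])).round(1),"open %.4f"%s["opening"],"F",s["contact_force"].round(1))
    print("  shift",(Q.T@(np.array(p)-s["eef_pos"])).round(4),"turn %.3f"%(-np.radians(d)),"or half turn; j",s["joints"].round(2))
E
python3 - <<'E'
from h import *
s,f=pickle.load(open("pics/top0.pkl","rb"))
P=lambda c,u,v,z: at(f,*c(u,v),z)
print("Q",quat(s["tcp_rot"]).round(3))
print("yc",P(c1,370,440,.072).round(4),"tube",P(c1,384,38,.126).round(4))
C=[P(c1,*q,.046) for q in[(184,212),(270,192),(292,284),(205,300)]]; print("carton",np.mean(C,0).round(4)); 
ang=lambda a,b:np.degrees(np.arctan2(*(b-a)[[1,0]])).round(1)
for i in range(4): print(ang(C[i],C[(i+1)%4]),np.linalg.norm(C[i]-C[(i+1)%4]).round(4))
C=[P(c1,*q,.016) for q in[(75,219),(142,245),(105,325),(38,290)]]; print("timer",np.mean(C,0).round(4)); 
for i in range(4): print(ang(C[i],C[(i+1)%4]),np.linalg.norm(C[i]-C[(i+1)%4]).round(4))
# tray block corners at z .03: outer block array: TL,TR,BR,BL
C=[P(c2,*q,.030) for q in[(80,118),(458,82),(535,460),(133,503)]]; print("tray",np.mean(C,0).round(4))
for i in range(4): print(ang(C[i],C[(i+1)%4]),np.linalg.norm(C[i]-C[(i+1)%4]).round(4))
for n,q in dict(tb=(190,197),lb=(383,178),sm=(222,398),lg=(420,370)).items(): print(n,P(c2,*q,.030).round(4))
E
python3 -m inch '[[[-0.2,0,0],0,1],[[-0.2,0,0],0,1],[[-0.2,0,0],0,1],[[-0.2,0,0],0,1],[[-0.2,0,0],0,1]]'
python3 -c "
from h import *;from bench import ctrl
s=ctrl.sense();print(s['joints'].round(3),s['eef_pos'])"
```

```text
Q [[-0.001  0.4    0.916]
 [-0.002  0.916 -0.4  ]
 [-1.    -0.003  0.   ]]
yc [0.4011 0.2437 0.072 ] tube [0.6656 0.2455 0.126 ]
carton [0.5349 0.3503 0.046 ]
-74.0 0.0616
-162.2 0.0686
103.1 0.0612
18.3 0.0655
timer [0.5199 0.4617 0.016 ]
-108.8 0.0529
160.9 0.0626
65.3 0.0555
-21.5 0.057
tray [ 0.4877 -0.2384  0.03  ]
-82.0 0.1814
-169.8 0.1811
98.4 0.1877
8.2 0.1825
tb [ 0.5289 -0.1862  0.03  ]
lb [ 0.5418 -0.2773  0.03  ]
sm [ 0.4344 -0.2012  0.03  ]
lg [ 0.4514 -0.2933  0.03  ]
t: 0.57
eef_pos: [0.2601, 0.5954, 0.5063]
tcp_rot: [0.692, 0.146, 0.692, -0.143]
contact_force: [-0.4, 1.1, 0.7]
opening: 0.0931
[-1.191  0.526 -0.004  1.019  0.002  1.593 -0.035] [0.26006375 0.59535187 0.5063321 ]
```

```bash
cat > st.py <<'E'
import sys
from h import *; from bench import ctrl
a=[float(x) for x in sys.argv[1:]]; plan(ctrl.sense(),a[:3],a[3])
E
python3 -m inch '[[[0,-0.13,0.13],0.62,1],[[0,-0.13,0.13],0.62,1],[[0,-0.13,0.13],0.62,1],[[0,-0.13,0.13],0.62,1],[[0,-0.13,0.13],0.62,1]]' >/dev/null
python3 st.py 0.401 0.2437 0.11 0
python3 - <<'E'
from h import *
s,f=pickle.load(open("pics/top0.pkl","rb"))
print("edge",at(f,200,151,0),at(f,256,157,0),at(f,200,127,0.05))
E
```

```text
t 0.98 at [0.3305 0.4184 0.5036] jaw 30.0 tilt 0.2 open 0.0927 F [ 0.7 -0.1 -0.1]
  shift [ 0.3942 -0.0268  0.1852] turn 0.524 or half turn; j [-1.06  0.3   0.16  1.39 -0.05  1.45 -0.37]
edge [0.69482757 0.43159739 0.        ] [0.68328367 0.26352981 0.        ] [0.75118793 0.42378517 0.05      ]
```

```bash

python3 -m inch '[[[0,-0.025,0.18],0.52,1],[[0,-0.025,0.18],0.52,1],[[0,-0.025,0.18],0.52,1],[[0,-0.025,0.18],0.52,1],[[0,-0.025,0.18],0.52,1]]' >/dev/null
python3 st.py 0.401 0.2437 0.11 0
python3 - <<'E'
from h import *; from bench import ctrl,viewer
s=ctrl.sense(); f=viewer.grab_frame("wrist"); cv2.imwrite("pics/w1.png",f["image"]); pickle.dump((s,f),open("pics/w1.pkl","wb"))
print(proj(f,[[.401,.2437,.072],[.6656,.2455,.126],[.535,.35,.046]],s).round())
E
```

```text
t 1.40 at [0.4006 0.2502 0.5033] jaw 0.2 tilt 0.2 open 0.0931 F [-0.3 -0.3  1.2]
  shift [ 0.3933 -0.0004  0.0054] turn 0.004 or half turn; j [-0.87  0.19  0.34  1.54 -0.06  1.41 -0.53]
[[318. 174.]
 [478. 181.]
 [394. 113.]]
```

View pics/w1.png

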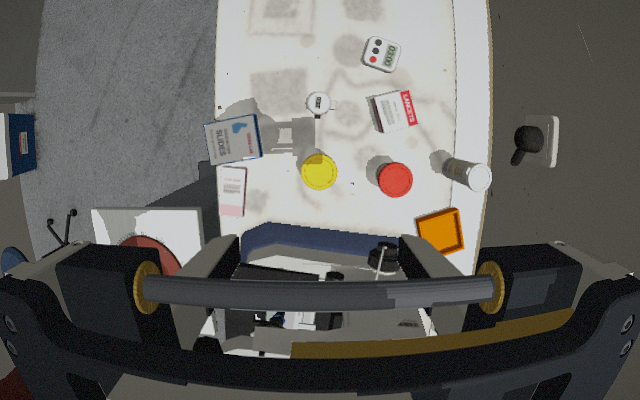

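```bash

python3 -m inch '[[[0.3,0,0.005],0,1],[[0.3,0,0.005],0,1],[[0.3,0,0.005],0,1],[[0.3,0,0.005],0,1],[[0.3,0,0.005],0,1]]' >/dev/null
python3 st.py 0.401 0.2447 0.11 0
python3 -m inch '[[[0.1,0,0.0],0,1],[[0.1,0,0.0],0,1],[[0.1,0,0.0],0,1],[[0.1,0,0.0],0,1]]' >/dev/null
python3 st.py 0.401 0.2447 0.11 0
```

```text
t 1.87 at [0.3974 0.2547 0.2928] jaw 1.2 tilt 0.1 open 0.0930 F [ 0.8  0.8 -1.3]
  shift [0.1827 0.0033 0.0103] turn 0.022 or half turn; j [-0.83  0.36  0.3   1.94 -0.14  0.86 -0.44]
t 2.20 at [0.3955 0.2535 0.1903] jaw 1.2 tilt 0.6 open 0.0928 F [-0.1  0.7  0.4]
  shift [0.0803 0.006  0.0085] turn 0.021 or half turn; j [-0.78  0.52  0.24  2.06 -0.21  0.6  -0.37]
```

```bash

python3 -m inch '[[[0,0.006,0.0085],0.02,1],[[0,0.006,0.0085],0.02,1],[[0.06,0.006,0.0085],0.02,1],[[0.06,0.006,0.0085],0.02,1],[[0.06,0.006,0.0085],0.02,1]]' >/dev/null
python3 st.py 0.401 0.2447 0.11 0
```

```text
t 2.62 at [0.4041 0.2449 0.1335] jaw -0.1 tilt 0.1 open 0.0931 F [ 0.2 -1.   0.4]
  shift [ 0.0235 -0.0031  0.0002] turn -0.001 or half turn; j [-0.72  0.62  0.2   2.1  -0.27  0.45 -0.32]
```

```bash

python3 -m inch '[[[0.0235,-0.003,0],0,1],[[0.0235,-0.003,0],0,1],[[0.0235,-0.003,0],0,1],[[0.0235,-0.003,0],0,0.4],[[0.0235,-0.003,0],0,0.4]]' 20 >/dev/null
python3 st.py 0.401 0.2447 0.11 0
python3 -m inch '[[[0,0,0],0,0],[[0,0,0],0,0],[[0,0,0],0,0],[[0,0,0],0,0],[[0,0,0],0,0]]' 20 >/dev/null
python3 st.py 0.401 0.2447 0.11 0
```

```text
t 3.03 at [0.4024 0.2458 0.1127] jaw -0.1 tilt 0.2 open 0.0839 F [ 0.1  0.2 -0.2]
  shift [ 0.0027 -0.0015  0.0012] turn -0.001 or half turn; j [-0.71  0.66  0.17  2.12 -0.28  0.38 -0.31]
t 3.45 at [0.4017 0.2455 0.1113] jaw -0.1 tilt 0.0 open 0.0598 F [-0.5 -0.2  3.8]
  shift [ 0.0013 -0.0007  0.0008] turn -0.001 or half turn; j [-0.71  0.66  0.17  2.12 -0.28  0.38 -0.31]
```

```bash

python3 -m inch '[[[0,0,0],0,0],[[0,0,0],0,0],[[0,0,0],0,0],[[-0.01,0,0],0,0],[[-0.02,0,0],0,0]]' 20
python3 -m inch '[[[-0.04,0,0],0,0],[[-0.08,0,0],0,0],[[-0.12,0,0],0,0],[[-0.16,0,0],0,0],[[-0.2,0,0],0,0]]' 20
python3 st.py 0.401 0.2447 0.64 0
```

```text
t: 3.87
eef_pos: [0.4007, 0.2449, 0.1304]
tcp_rot: [-0.5, -0.499, -0.5, 0.501]
contact_force: [0.8, 0.5, -0.4]
opening: 0.0602
t: 4.28
eef_pos: [0.4006, 0.2448, 0.3324]
tcp_rot: [-0.5, -0.5, -0.5, 0.501]
contact_force: [-0.1, 0.2, -0.5]
opening: 0.0599
t 4.28 at [0.4006 0.2448 0.3324] jaw -0.1 tilt 0.1 open 0.0599 F [-0.1  0.2 -0.5]
  shift [-0.3076 -0.      0.0005] turn -0.001 or half turn; j [-0.85  0.31  0.34  1.89 -0.12  0.96 -0.46]
```

```bash

python3 -m inch '[[[-0.3,0.1,0],0,0],[[-0.3,0.1,0],0,0],[[-0.3,0.1,0],0,0],[[-0.3,0.1,0],0,0],[[-0.3,0.1,0],0,0]]' 20 >/dev/null
python3 st.py 0.50 0.2447 0.64 0
python3 - <<'E'
from h import *; from bench import ctrl,viewer
s=ctrl.sense(); f=viewer.grab_frame("scene"); g=viewer.grab_frame("wrist")
cv2.imwrite("pics/v2.png",np.hstack([f["image"][:,150:550],cv2.resize(g["image"],None,fx=.62,fy=.62)[:248].copy() if 0 else g["image"][:,120:520]]))
E
```

```text
t 4.70 at [0.4671 0.2449 0.5301] jaw -0.0 tilt 0.1 open 0.0604 F [ 1.3  0.6 -0.1]
  shift [-0.11    0.0328  0.0002] turn -0.001 or half turn; j [-0.78  0.3   0.38  1.34 -0.11  1.52 -0.41]
```

View pics/v2.png

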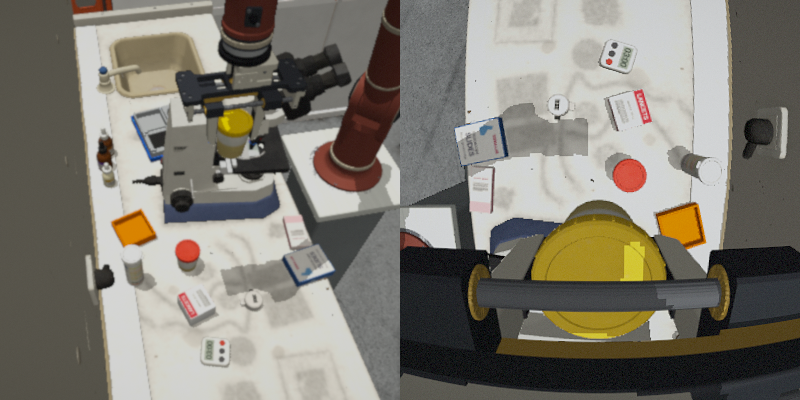

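The cup is held upright at (235,130) in the scene half. Red cup, counter and the rest are undisturbed. Next: up and over the microscope.

```bash

python3 -m inch '[[[-0.11,0.053,0],0,0],[[-0.11,0.053,0],0,0],[[-0.11,0.053,0],0,0],[[-0.11,0.053,0],0,0]]' 20 >/dev/null
python3 st.py 0.52 -0.292 0.64 8.7
```

```text
t 5.13 at [0.5232 0.2451 0.6428] jaw -0.1 tilt 0.7 open 0.0602 F [-0.7  0.1 -0.4]
  shift [ 0.0017 -0.0019  0.5371] turn -0.154 or half turn; j [-0.66  0.43  0.4   0.84 -0.17  1.89 -0.36]
```

```bash

python3 -m inch '[[[0,0,0.2],0,0],[[0,0,0.2],0,0],[[0,0,0.2],0,0],[[0,0,0.2],0,0],[[0,0,0.2],0,0]]' 20 >/dev/null
python3 st.py 0.52 -0.292 0.64 8.7
python3 -m inch '[[[0,0,0.2],0,0],[[0,0,0.2],0,0],[[0,0,0.2],0,0],[[0,0,0.2],0,0],[[0,0,0.2],0,0]]' 20 >/dev/null
python3 st.py 0.4483 -0.292 0.125 8.7
```

```text
t 5.55 at [0.5194 0.0419 0.6373] jaw -0.2 tilt 0.2 open 0.0599 F [ 0.1 -1.  -0.9]
  shift [-0.0023  0.002   0.3339] turn -0.156 or half turn; j [-0.39  0.31  0.45  1.04 -0.14  1.82 -0.  ]
t 5.97 at [ 0.519  -0.1579  0.637 ] jaw -0.2 tilt 0.2 open 0.0598 F [-0.2  1.2  0.3]
  shift [ 0.5122 -0.0685  0.1345] turn -0.156 or half turn; j [-0.03  0.36  0.51  0.98 -0.18  1.84  0.41]
```

```bash

python3 -m inch '[[[0,-0.0685,0.1345],-0.155,0],[[0,-0.0685,0.1345],-0.155,0],[[0.1,-0.0685,0.1345],-0.155,0],[[0.15,-0.0685,0.1345],-0.155,0],[[0.18,-0.0685,0.1345],-0.155,0]]' 20 >/dev/null
python3 -m inch '[[[0.2,0,0],0,0],[[0.2,0,0],0,0],[[0.2,0,0],0,0],[[0.2,0,0],0,0],[[0.2,0,0],0,0]]' 20 >/dev/null
python3 st.py 0.4483 -0.292 0.121 8.7
```

```text
t 6.80 at [ 0.458  -0.2704  0.3213] jaw 8.8 tilt 0.4 open 0.0603 F [ 0.5 -0.7 -0.5]
  shift [ 0.2003 -0.012   0.0206] turn 0.002 or half turn; j [ 0.18  0.44  0.46  1.75 -0.23  1.01  0.88]
```

Look at the tray from here to refine the pocket centres.

```bash

python3 -m inch '[[[0.05,-0.012,0.0206],0,0],[[0.05,-0.012,0.0206],0,0],[[0.05,-0.012,0.0206],0,0]]' 20 >/dev/null
python3 st.py 0.4483 -0.292 0.121 8.7
python3 - <<'E'
from h import *; from bench import ctrl,viewer
s=ctrl.sense(); f=viewer.grab_frame("wrist"); g=viewer.grab_frame("top"); pickle.dump((s,f,g),open("pics/w3.pkl","wb"))
im=f["image"].copy(); R=np.array([[.9885,.151],[.151,-.9885]])  # up,right
c=np.array([.4877,-.2384])
for a,b in[(1,-1),(1,1),(-1,-1),(-1,1)]:
    p=c+.047*(a*R[0]+b*R[1]); u=proj(f,[[*p,.03]],s)[0]; cv2.circle(im,tuple(int(x) for x in u),3,(0,0,255),-1)
    for i in(-1,1):
        for j in(-1,1):
            q=p+.045*(i*R[0]+j*R[1]); u=proj(f,[[*q,.03]],s)[0]; cv2.circle(im,tuple(int(x) for x in u),2,(0,255,0),-1)
cv2.imwrite("pics/w3.png",im)
E
```

```text
t 7.05 at [ 0.4478 -0.2937  0.2707] jaw 8.7 tilt 0.7 open 0.0599 F [ 0.5 -0.4 -0.6]
  shift [ 0.1497  0.0022 -0.0007] turn -0.001 or half turn; j [ 0.25  0.51  0.44  1.8  -0.26  0.9   0.96]
```

View pics/w3.png

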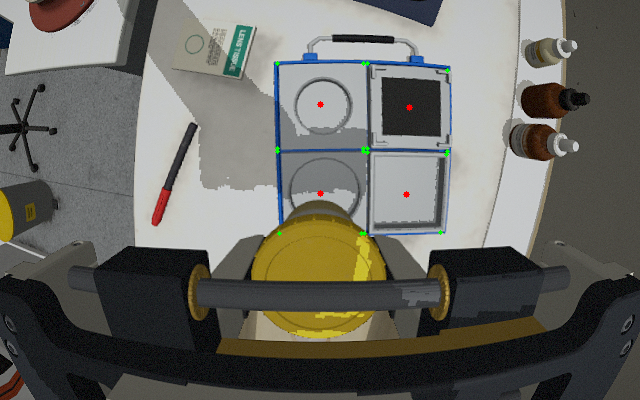

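The projected grid fits the tray to within about 2 mm (small pocket centre seen at (323,105), predicted (320,104)). Next I lower the cup.

```bash

python3 -m inch '[[[0.04,0.002,-0.001],0,0],[[0.08,0.002,-0.001],0,0],[[0.1,0.002,-0.001],0,0],[[0.1,0.002,-0.001],0,0],[[0.1,0.002,-0.001],0,0]]' 20 >/dev/null
python3 st.py 0.4493 -0.2915 0.121 8.7
```

```text
t 7.57 at [ 0.454  -0.2927  0.1765] jaw 8.9 tilt 0.1 open 0.0601 F [-0.1 -0.9 -0.3]
  shift [ 0.0555 -0.0045 -0.002 ] turn 0.003 or half turn; j [ 0.29  0.63  0.37  1.89 -0.35  0.68  1.03]
```

```bash

python3 -m inch '[[[0.02,-0.0045,-0.002],0,0],[[0.02,-0.0045,-0.002],0,0],[[0.035,-0.0045,-0.002],0,0],[[0.045,-0.0045,-0.002],0,0],[[0.045,-0.0045,-0.002],0,0]]' 20 >/dev/null
python3 st.py 0.4493 -0.2915 0.121 8.7
```

```text
t 7.98 at [ 0.4487 -0.2915  0.1308] jaw 8.9 tilt 0.0 open 0.0602 F [ 0.4 -0.4 -0.7]
  shift [0.0098 0.0006 0.0001] turn 0.003 or half turn; j [ 0.33  0.7   0.32  1.93 -0.39  0.57  1.07]
```

```bash

python3 -m inch '[[[0.005,0,0],0,0],[[0.009,0,0],0,0],[[0.0105,0,0],0,0],[[0.0105,0,0],0,0],[[0.0105,0,0],0,0]]' 20 
python3 -m inch '[[[0.0,0,0],0,0.6],[[0.0,0,0],0,0.7],[[0,0,0],0,0.8],[[0,0,0],0,0.8],[[0,0,0],0,0.8]]' 20 
python3 -m inch '[[[0.0,0,0],0,0.8],[[0.0,0,0],0,0.8],[[0,0,0],0,0.8],[[-0.01,0,0],0,0.8],[[-0.02,0,0],0,0.8]]' 20 
```

```text
t: 8.4
eef_pos: [0.4489, -0.2922, 0.1213]
tcp_rot: [0.538, 0.46, 0.536, -0.46]
contact_force: [-0.5, 0.4, 5.5]
opening: 0.0602
t: 8.82
eef_pos: [0.4483, -0.2917, 0.12]
tcp_rot: [0.537, 0.46, 0.537, -0.46]
contact_force: [-1.2, 0.3, 0.1]
opening: 0.0738
t: 9.23
eef_pos: [0.4481, -0.2917, 0.1405]
tcp_rot: [0.536, 0.46, 0.537, -0.46]
contact_force: [-0.4, -0.2, -0.4]
opening: 0.0746
```

```bash

python3 -m inch '[[[-0.2,0,0],0,1],[[-0.2,0,0],0,1],[[-0.2,0,0],0,1],[[-0.2,0,0],0,1],[[-0.2,0,0],0,1]]' >/dev/null
python3 -m inch '[[[-0.2,0,0],0,1],[[-0.2,0,0],0,1],[[-0.2,0,0],0,1],[[-0.2,0.0,0],0,1],[[-0.2,0.0,0],0,1]]' >/dev/null
python3 -m inch '[[[-0.08,0.04,-0.0],0,1],[[-0.08,0.07,-0.0],0,1],[[-0.08,0.07,-0.0],0,1]]' >/dev/null
python3 st.py 0.56 0.2455 0.64 90
```

```text
t 10.32 at [ 0.5179 -0.2797  0.6251] jaw 8.9 tilt 0.4 open 0.0932 F [ 0.9  0.4 -1.1]
  shift [-0.0162  0.1231 -0.5123] turn -1.415 or half turn; j [ 0.22  0.45  0.51  0.87 -0.23  1.86  0.78]
```

```bash

python3 -m inch '[[[0,0.04,-0.2],0,1],[[0,0.04,-0.2],0,1],[[0,0.04,-0.2],0,1],[[0,0.04,-0.2],0,1],[[0,0.04,-0.2],0,1]]' >/dev/null
python3 -m inch '[[[0,0.04,-0.2],0,1],[[0,0.04,-0.2],0,1],[[0,0.04,-0.2],0,1],[[0,0.04,-0.2],0,1],[[0,0.04,-0.2],0,1]]' >/dev/null
python3 st.py 0.6656 0.2455 0.40 90
python3 -m inch '[[[0,0.04,-0.11],-0.6,1],[[0,0.04,-0.11],-0.6,1],[[0,0.04,-0.11],-0.6,1],[[0,0.04,-0.11],-0.6,1],[[0,0.04,-0.11],-0.6,1]]' >/dev/null
python3 st.py 0.6656 0.2455 0.40 90
```

```text
t 11.15 at [0.5339 0.1288 0.6215] jaw 8.9 tilt 0.1 open 0.0928 F [ 0.5  0.6 -0.1]
  shift [ 0.2217  0.1479 -0.0948] turn -1.416 or half turn; j [-0.51  0.36  0.42  1.01 -0.15  1.8   0.  ]
t 11.57 at [0.5574 0.2439 0.6195] jaw 43.8 tilt 0.1 open 0.0932 F [ 0.5 -0.4  0.5]
  shift [0.2193 0.0797 0.0738] turn -0.807 or half turn; j [-0.56  0.48  0.26  0.8  -0.13  1.87  0.4 ]
```

```bash

python3 -m inch '[[[0.05,0.04,0.04],-0.62,1],[[0.1,0.06,0.06],-0.62,1],[[0.15,0.08,0.074],-0.62,1],[[0.2,0.08,0.074],-0.62,1],[[0.2,0.08,0.074],-0.62,1]]' >/dev/null
python3 st.py 0.6656 0.2455 0.40 90
python3 -m inch '[[[0.02,0,0],-0.18,1],[[0.04,0,0],-0.18,1],[[0.04,0,0],-0.18,1]]' >/dev/null
python3 st.py 0.6656 0.2455 0.136 90
python3 - <<'E'
from h import *; from bench import ctrl,viewer
s=ctrl.sense(); f=viewer.grab_frame("wrist"); im=f["image"]; pickle.dump((s,f),open("pics/w4.pkl","wb"))
for X in([.6656,.2455,.126],[.6656,.2455,0]):
    u=proj(f,[X],s)[0]; print(u); cv2.circle(im,tuple(int(x) for x in u),3,(0,0,255),1)
cv2.imwrite("pics/w4.png",im)
E
```

```text
t 11.98 at [0.66   0.2411 0.4429] jaw 79.0 tilt 0.1 open 0.0931 F [ 0.9 -0.  -0.2]
  shift [0.0429 0.0054 0.0045] turn -0.192 or half turn; j [-0.44  0.65  0.12  0.98 -0.07  1.52  1.05]
t 12.23 at [0.6581 0.2408 0.3992] jaw 89.0 tilt 0.6 open 0.0929 F [ 0.2  0.2 -1.3]
  shift [0.2631 0.0059 0.0097] turn -0.017 or half turn; j [-0.42  0.66  0.08  1.07 -0.05  1.42  1.21]
[322.83849051 195.42893238]
[321.94462138 179.23086453]
```

View pics/w4.png

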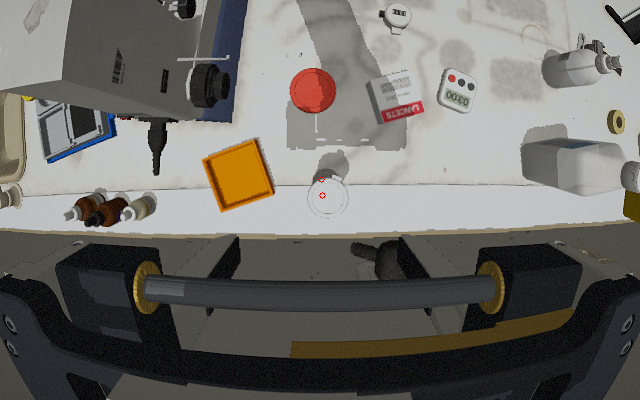

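```bash
python3 - <<'E'
from h import *
s0,f0=pickle.load(open("pics/top0.pkl","rb")); _,g0=pickle.load(open("pics/scene0.pkl","rb")); s1,f1=pickle.load(open("pics/w1.pkl","rb")); s4,f4=pickle.load(open("pics/w4.pkl","rb"))
def tri(rs):
    A=b=0
    for o,d in rs:
        d=d/np.linalg.norm(d); M=np.eye(3)-np.outer(d,d); A=A+M; b=b+M@o
    x=np.linalg.solve(A,b); return x.round(4),[np.round(np.linalg.norm(np.cross(x-o,d/np.linalg.norm(d))),4) for o,d in rs]
print("knob",tri([ray(f0,226,119),ray(g0,258,276),ray(f1,527,142,s1)]))
print("knob front end",tri([ray(g0,262,275),ray(f1,517,158,s1)]))
print("tube cap",tri([ray(f0,*c1(384,38)),ray(f1,479,177,s1),ray(f4,327,198,s4)]), at(f4,327,198,.126,s4), at(f1,479,177,.126,s1))
E
```

```text
knob (array([0.7253, 0.3201, 0.1746]), [np.float64(0.0028), np.float64(0.0037), np.float64(0.0023)])
knob front end (array([0.721 , 0.2971, 0.1455]), [np.float64(0.0098), np.float64(0.0098)])
tube cap (array([0.6715, 0.2496, 0.1137]), [np.float64(0.0025), np.float64(0.002), np.float64(0.001)]) [0.66876559 0.25034502 0.126     ] [0.666462   0.25203753 0.126     ]
```

```bash

python3 -m inch '[[[0.04,0.0095,0.01],-0.33,1],[[0.08,0.0095,0.01],-0.33,1],[[0.12,0.0095,0.01],-0.33,1],[[0.14,0.0095,0.01],-0.33,1],[[0.14,0.0095,0.01],-0.33,1]]' >/dev/null
python3 st.py 0.668 0.2500 0.14 108
```

```text
t 12.70 at [0.6682 0.2503 0.26  ] jaw 107.8 tilt 0.5 open 0.0929 F [-0.9  0.  -0.8]
  shift [ 1.2e-01 -1.0e-04  7.0e-04] turn -0.003 or half turn; j [-0.39  0.76 -0.01  1.25  0.    1.14  1.49]
```

```bash

python3 -m inch '[[[0.04,0,0],0,1],[[0.06,0,0],0,1],[[0.06,0,0],0,1],[[0.06,0,0],0,1]]' >/dev/null
python3 st.py 0.668 0.2500 0.14 108
python3 -m inch '[[[0.03,0,0],0,1],[[0.04,0,0],0,1],[[0.05,0,0],0,1],[[0.057,0,0],0,1],[[0.057,0,0],0,1]]'
python3 st.py 0.668 0.2500 0.14 108
```

```text
t 13.03 at [0.671  0.2516 0.2063] jaw 107.9 tilt 0.2 open 0.0930 F [-0.9  0.   0.9]
  shift [ 0.0663 -0.0006 -0.0035] turn -0.002 or half turn; j [-0.39  0.81 -0.01  1.31  0.01  1.02  1.49]
t: 13.45
eef_pos: [0.6696, 0.2511, 0.1462]
tcp_rot: [0.698, -0.11, 0.699, 0.11]
contact_force: [-0.4, 0.3, -0.7]
opening: 0.0931
t 13.45 at [0.6696 0.2511 0.1462] jaw 107.9 tilt 0.1 open 0.0931 F [-0.4  0.3 -0.7]
  shift [ 0.0062 -0.0005 -0.0019] turn -0.001 or half turn; j [-0.39  0.87 -0.01  1.36  0.01  0.91  1.49]
```

```bash

python3 -m inch '[[[0.002,0,-0.002],0,0],[[0.002,0,-0.002],0,0],[[0.002,0,-0.002],0,0],[[0.002,0,-0.002],0,0],[[0.002,0,-0.002],0,0]]' 20 
python3 -m inch '[[[0,0,0],0,0],[[0,0,0],0,0],[[0,0,0],0,0],[[0,0,0],0,0],[[0,0,0],0,0]]' 20
python3 -m inch '[[[0,0,0],0,0],[[0,0,0],0,0],[[0,0,0],0,0]]' 20
python3 -m inch '[[[-0.02,0,0],0,0],[[-0.05,0,0],0,0],[[-0.09,0,0],0,0],[[-0.12,0,0],0,0],[[-0.12,0,0],0,0]]' 20
```

```text
t: 13.87
eef_pos: [0.6681, 0.2506, 0.1452]
tcp_rot: [0.699, -0.11, 0.698, 0.11]
contact_force: [-0.0, -0.3, -0.4]
opening: 0.0646
t: 14.28
eef_pos: [0.668, 0.2506, 0.1448]
tcp_rot: [0.699, -0.11, 0.698, 0.11]
contact_force: [-0.3, -1.2, 0.4]
opening: 0.0466
t: 14.53
eef_pos: [0.668, 0.2506, 0.1447]
tcp_rot: [0.699, -0.11, 0.698, 0.11]
contact_force: [0.3, -0.3, 1.2]
opening: 0.0463
t: 14.95
eef_pos: [0.6708, 0.2516, 0.273]
tcp_rot: [0.704, -0.109, 0.693, 0.111]
contact_force: [1.1, -0.2, 0.3]
opening: 0.0463
```

```bash

python3 -m inch '[[[-0.2,0.02,-0.05],0,0],[[-0.2,0.02,-0.05],0,0],[[-0.2,0.02,-0.05],0,0],[[-0.2,0.02,-0.05],0,0],[[-0.2,0.02,-0.05],0,0]]' 20 >/dev/null
python3 st.py 0.56 0.250 0.66 8.7
python3 -m inch '[[[-0.17,0.02,-0.06],0.5,0],[[-0.17,0.02,-0.06],0.5,0],[[-0.17,0.02,-0.06],0.5,0],[[-0.17,0.02,-0.06],0.5,0],[[-0.17,0.02,-0.06],0.5,0]]' 20 >/dev/null
python3 st.py 0.55 0.05 0.66 8.7
```

```text
t 15.37 at [0.6133 0.254  0.4661] jaw 108.0 tilt 0.0 open 0.0461 F [ 1.   1.  -0.4]
  shift [-0.1939  0.0126 -0.0521] turn -1.409 or half turn; j [-0.43  0.56 -0.    1.07  0.    1.51  1.46]
t 15.78 at [0.5487 0.2548 0.6411] jaw 79.2 tilt 0.6 open 0.0462 F [-0.4 -0.4 -0.1]
  shift [-0.0198 -0.2008  0.04  ] turn 1.230 or half turn; j [-0.52  0.48  0.12  0.73 -0.06  1.92  0.95]
```

```bash

python3 -m inch '[[[0,-0.196,0.03],0.6,0],[[0,-0.196,0.03],0.6,0],[[0,-0.196,0.03],0.6,0],[[0,-0.196,0.03],0.6,0],[[0,-0.196,0.03],0.6,0]]' 20 >/dev/null
python3 st.py 0.53 -0.16 0.64 8.7
```

```text
t 16.20 at [0.5433 0.0527 0.6345] jaw 44.4 tilt 0.1 open 0.0465 F [ 0.8  0.1 -2.3]
  shift [-0.0051 -0.1583  0.1427] turn 0.623 or half turn; j [-0.29  0.35  0.28  0.97 -0.1   1.83  0.72]
```

```bash

python3 -m inch '[[[-0.005,-0.158,0.143],0.62,0],[[-0.005,-0.158,0.143],0.62,0],[[-0.005,-0.158,0.143],0.62,0],[[-0.005,-0.158,0.143],0.62,0],[[-0.005,-0.158,0.143],0.62,0]]' 20 >/dev/null
python3 st.py 0.4351 -0.1985 0.1547 8.7
```

```text
t 16.62 at [ 0.5328 -0.1532  0.6392] jaw 9.1 tilt 0.0 open 0.0462 F [ 0.4 -0.3 -0.4]
  shift [ 0.4846 -0.1035  0.0296] turn 0.007 or half turn; j [-0.    0.38  0.46  0.93 -0.17  1.86  0.54]
```

```bash

python3 -m inch '[[[0,-0.1035,0.03],0,0],[[0,-0.1035,0.03],0,0],[[0.06,-0.1035,0.03],0,0],[[0.14,-0.1035,0.03],0,0],[[0.14,-0.1035,0.03],0,0]]' 20 >/dev/null
python3 -m inch '[[[0.2,0,0],0,0],[[0.2,0,0],0,0],[[0.2,0,0],0,0],[[0.2,0,0],0,0],[[0.2,0,0],0,0]]' 20 >/dev/null
python3 st.py 0.4351 -0.1985 0.1547 8.7
```

```text
t 17.45 at [ 0.4361 -0.1964  0.3148] jaw 9.4 tilt 0.2 open 0.0465 F [ 0.2  0.2 -1.2]
  shift [ 0.1601 -0.0009  0.0022] turn 0.012 or half turn; j [ 0.06  0.36  0.44  1.89 -0.19  0.93  0.75]
```

```bash

python3 -m inch '[[[0.04,-0.001,0.002],0.01,0],[[0.08,-0.001,0.002],0.01,0],[[0.1,-0.001,0.002],0.01,0],[[0.1,-0.001,0.002],0.01,0],[[0.1,-0.001,0.002],0.01,0]]' 20 >/dev/null
python3 st.py 0.4351 -0.1985 0.1547 8.7
python3 - <<'E'
from h import *; from bench import ctrl,viewer
s=ctrl.sense(); f=viewer.grab_frame("wrist");g=viewer.grab_frame("top")["image"][190:270,380:480]
cv2.imwrite("pics/w5.png",np.hstack([f["image"][:,150:550],cv2.resize(g,(400,320),interpolation=cv2.INTER_CUBIC)[np.r_[0:320,[319]*80]]]))
E
```

```text
t 17.87 at [ 0.4365 -0.1994  0.2173] jaw 8.8 tilt 0.1 open 0.0460 F [-0.3 -0.2  0.7]
  shift [ 0.0626 -0.0011 -0.001 ] turn 0.002 or half turn; j [ 0.12  0.5   0.38  2.01 -0.28  0.68  0.83]
```

View pics/w5.png

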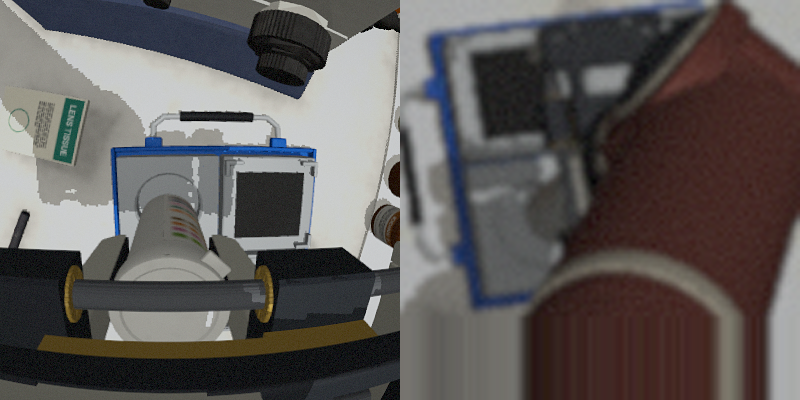

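The tube hangs upright over the small pocket, with base and pocket both centred near column 168 in the left half. Next I lower it.

```bash

python3 -m inch '[[[0.03,-0.001,-0.001],0,0],[[0.04,-0.001,-0.001],0,0],[[0.05,-0.001,-0.001],0,0],[[0.055,-0.001,-0.001],0,0],[[0.055,-0.001,-0.001],0,0]]' 20 
python3 st.py 0.4351 -0.1985 0.1547 8.7
```

```text
t: 18.38
eef_pos: [0.4363, -0.1988, 0.1636]
tcp_rot: [0.538, 0.46, 0.537, -0.46]
contact_force: [-0.9, 0.5, 0.4]
opening: 0.0463
t 18.38 at [ 0.4363 -0.1988  0.1636] jaw 8.8 tilt 0.1 open 0.0463 F [-0.9  0.5  0.4]
  shift [ 0.0089 -0.0012 -0.0005] turn 0.002 or half turn; j [ 0.17  0.58  0.32  2.06 -0.34  0.54  0.88]
```

```bash

python3 -m inch '[[[0.004,0,0],0,0],[[0.007,0,0],0,0],[[0.0095,0,0],0,0],[[0.0095,0,0],0,0],[[0.0095,0,0],0,0]]' 20 
python3 -m inch '[[[0,0,0],0,0.6],[[0,0,0],0,0.7],[[0,0,0],0,0.75],[[0,0,0],0,0.75],[[0,0,0],0,0.75]]' 20 
python3 -m inch '[[[0,0,0],0,0.75],[[0,0,0],0,0.75],[[0,0,0],0,0.75],[[-0.02,0,0],0,0.75],[[-0.05,0,0],0,0.75]]' 20 
python3 -m inch '[[[-0.2,0,0],0,1],[[-0.2,0,0],0,1],[[-0.2,0,0],0,1],[[-0.2,0,0],0,1],[[-0.2,0,0],0,1]]' 
python3 -m inch '[[[-0.2,0,0],0,1],[[-0.2,0,0],0,1],[[-0.2,0,0],0,1],[[-0.2,0,0],0,1],[[-0.2,0,0],0,1]]' >/dev/null
python3 st.py 0.52 -0.2 0.63 8.7
```

```text
t: 18.8
eef_pos: [0.4362, -0.1993, 0.1543]
tcp_rot: [0.538, 0.46, 0.536, -0.46]
contact_force: [-0.4, 0.0, 4.8]
opening: 0.0458
t: 19.22
eef_pos: [0.4357, -0.1984, 0.1532]
tcp_rot: [0.537, 0.46, 0.537, -0.46]
contact_force: [-0.3, -0.1, 0.5]
opening: 0.0691
t: 19.63
eef_pos: [0.4344, -0.1978, 0.2019]
tcp_rot: [0.535, 0.459, 0.539, -0.461]
contact_force: [0.3, -0.4, 0.9]
opening: 0.0698
t: 20.05
eef_pos: [0.4355, -0.1989, 0.4068]
tcp_rot: [0.538, 0.461, 0.536, -0.46]
contact_force: [0.9, 0.1, -0.6]
opening: 0.0922
t 20.47 at [ 0.435  -0.1986  0.6068] jaw 8.8 tilt 0.2 open 0.0929 F [ 1.5 -0.4  0.3]
  shift [-0.0229  0.0838  0.0145] turn 0.002 or half turn; j [ 0.02  0.21  0.5   1.26 -0.1   1.69  0.65]
```

```bash

python3 -m inch '[[[-0.023,0.09,0],0,1],[[-0.023,0.09,-0.1],0,1],[[-0.023,0.1,-0.17],0,1],[[-0.023,0.1,-0.17],0,1],[[-0.023,0.1,-0.17],0,1]]' >/dev/null
python3 -m inch '[[[0,0.04,-0.2],0,1],[[0,0.04,-0.2],0,1],[[0,0.04,-0.2],0,1],[[0,0.04,-0.2],0,1],[[0,0.04,-0.2],0,1]]' >/dev/null
python3 -m inch '[[[0,0.02,-0.2],0.62,1],[[0,0.02,-0.2],0.62,1],[[0,0.02,-0.2],0.62,1],[[0,0.02,-0.2],0.62,1],[[0,0.02,-0.2],0.62,1]]' >/dev/null
python3 st.py 0.535 0.353 0.30 106.5
```

```text
t 21.72 at [0.5033 0.378  0.6251] jaw -26.9 tilt 0.1 open 0.0930 F [ 0.5 -0.3 -0.5]
  shift [0.325  0.04   0.0078] turn 0.813 or half turn; j [-0.84  0.55  0.43  0.69 -0.24  1.94 -1.02]
```

```bash

python3 -m inch '[[[0.2,0.04,0.008],0.62,1],[[0.2,0.04,0.008],0.62,1],[[0.2,0.04,0.008],0.62,1],[[0.2,0.04,0.008],0.62,1],[[0.2,0.04,0.008],0.62,1]]' >/dev/null
python3 -m inch '[[[0.1,0,0],0.19,1],[[0.1,0,0],0.19,1],[[0.1,0,0],0.19,1],[[0.1,0,0],0.19,1]]' >/dev/null
python3 st.py 0.535 0.353 0.30 106.5
python3 - <<'E'
from h import *; from bench import ctrl,viewer
s=ctrl.sense(); f=viewer.grab_frame("wrist"); pickle.dump((s,f),open("pics/w6.pkl","wb"))
cv2.imwrite("pics/w6.png",cv2.resize(f["image"][0:260,150:550],None,fx=2,fy=2))
print(proj(f,[[.535,.35,.046],[.52,.462,.016]],s))
E
```

```text
t 22.47 at [0.5337 0.3495 0.3196] jaw -73.1 tilt 0.7 open 0.0928 F [ 0.1  0.6 -0.2]
  shift [ 0.0196 -0.003  -0.0025] turn 0.007 or half turn; j [-0.93  0.64  0.58  1.44 -0.36  1.18 -1.58]
[[318.24042035 184.60387541]
 [231.26795571 166.94820975]]
```

View pics/w6.png

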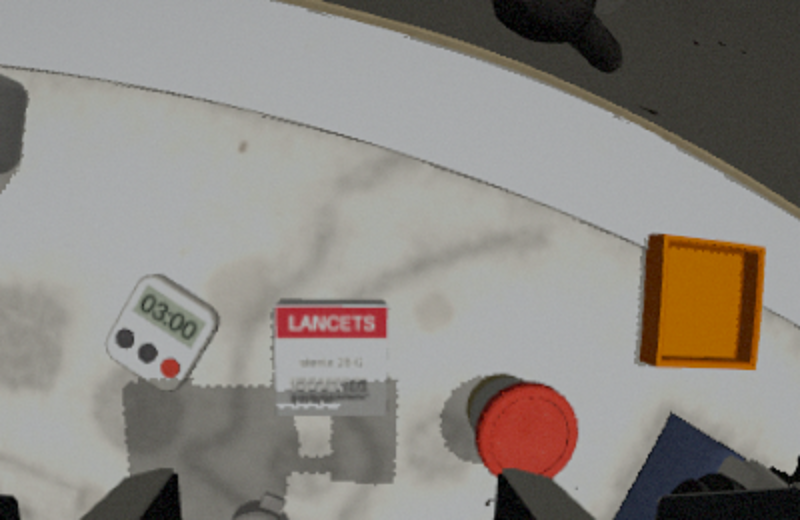

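```bash
python3 - <<'E'
from h import *
s,f=pickle.load(open("pics/w6.pkl","rb"))
ang=lambda a,b:np.degrees(np.arctan2(*(b-a)[[1,0]])).round(1)
for n,z,q in(("carton",.046,[(277,307),(388,306),(388,414),(281,414)]),("timer",.014,[(155,272),(222,318),(170,392),(103,345)])):
    C=[at(f,150+u/2,v/2,z,s) for u,v in q]; print(n,np.mean(C,0).round(4),[(ang(C[i],C[(i+1)%4]),np.linalg.norm(C[i]-C[(i+1)%4]).round(4)) for i in range(4)])
E
```

```text
carton [0.5392 0.3531 0.046 ] [(np.float64(-72.7), np.float64(0.0637)), (np.float64(-162.2), np.float64(0.0641)), (np.float64(106.8), np.float64(0.0636)), (np.float64(17.9), np.float64(0.0636))]
timer [0.5205 0.4635 0.014 ] [(np.float64(-108.6), np.float64(0.053)), (np.float64(159.3), np.float64(0.0604)), (np.float64(71.3), np.float64(0.0554)), (np.float64(-23.0), np.float64(0.0605))]
```

```bash

python3 -m inch '[[[0.04,-0.0016,-0.005],0,1],[[0.08,-0.0016,-0.005],0,1],[[0.12,-0.0016,-0.005],0,1],[[0.14,-0.0016,-0.005],0,1],[[0.14,-0.0016,-0.005],0,1]]' >/dev/null
python3 st.py 0.538 0.3525 0.11 107.3
```

```text
t 22.93 at [0.5394 0.3527 0.1825] jaw -73.1 tilt 0.4 open 0.0928 F [ 0.5 -0.3 -0.3]
  shift [ 0.0725 -0.0003  0.0009] turn -0.006 or half turn; j [-0.9   0.78  0.51  1.58 -0.45  0.91 -1.5 ]
```

```bash

python3 -m inch '[[[0.03,0,0],0,1],[[0.05,0,0],0,1],[[0.062,0,0],0,1],[[0.068,0,0],0,1],[[0.068,0,0],0,1]]'
python3 -m inch '[[[0.002,0,0],0,0],[[0.002,0,0],0,0],[[0.002,0,0],0,0],[[0.002,0,0],0,0],[[0.002,0,0],0,0]]' 20
python3 -m inch '[[[0,0,0],0,0],[[0,0,0],0,0],[[0,0,0],0,0],[[0,0,0],0,0],[[0,0,0],0,0]]' 20
python3 st.py 0.538 0.3525 0.11 107.3
```

```text
t: 23.35
eef_pos: [0.5415, 0.3532, 0.1184]
tcp_rot: [0.104, 0.7, 0.104, -0.699]
contact_force: [-0.4, 0.3, -0.8]
opening: 0.0929
t: 23.77
eef_pos: [0.541, 0.3532, 0.1164]
tcp_rot: [0.104, 0.7, 0.104, -0.699]
contact_force: [-0.5, 0.5, 2.0]
opening: 0.0661
t: 24.18
eef_pos: [0.5411, 0.3533, 0.1163]
tcp_rot: [0.104, 0.7, 0.104, -0.699]
contact_force: [-1.5, 0.3, 5.1]
opening: 0.0659
t 24.18 at [0.5411 0.3533 0.1163] jaw -73.1 tilt 0.1 open 0.0659 F [-1.5  0.3  5.1]
  shift [ 0.0063 -0.0002  0.0032] turn -0.007 or half turn; j [-0.87  0.86  0.46  1.62 -0.5   0.78 -1.46]
```

```bash

python3 -m inch '[[[-0.01,0,0],0,0],[[-0.03,0,0],0,0],[[-0.07,0,0],0,0],[[-0.11,0,0],0,0],[[-0.15,0,0],0,0]]' 25
python3 -m inch '[[[-0.2,0,0],0,0],[[-0.2,0,0],0,0],[[-0.2,0,0],0,0],[[-0.2,0,0],0,0],[[-0.2,0,0],0,0]]' 25 >/dev/null
python3 -m inch '[[[-0.18,0,0],0,0],[[-0.18,0,0],0,0],[[-0.18,0,0],0,0],[[-0.18,0,0],0,0],[[-0.18,0,0],0,0]]' 25 >/dev/null
python3 st.py 0.53 -0.15 0.63 98.7
```

```text
t: 24.6
eef_pos: [0.5402, 0.3522, 0.2665]
tcp_rot: [-0.104, -0.699, -0.103, 0.7]
contact_force: [0.8, 0.3, -1.8]
opening: 0.0655
t 25.43 at [0.5383 0.3525 0.6239] jaw -73.0 tilt 0.4 open 0.0658 F [ 1.   1.3 -2.6]
  shift [-0.0034  0.4781  0.1552] turn 0.146 or half turn; j [-0.7   0.58  0.25  0.62 -0.14  1.96 -1.81]
```

```bash

python3 -m inch '[[[0,0.19,0.055],0,0],[[0,0.19,0.055],0,0],[[0,0.19,0.055],0,0],[[0,0.19,0.055],0,0],[[0,0.19,0.055],0,0]]' 25 >/dev/null
python3 st.py 0.53 -0.15 0.63 98.7
python3 -m inch '[[[0,0.19,0.06],0.146,0],[[0,0.19,0.06],0.146,0],[[0,0.19,0.06],0.146,0],[[0,0.19,0.06],0.146,0],[[0,0.19,0.06],0.146,0]]' 25 >/dev/null
python3 st.py 0.5423 -0.2773 0.30 98.7
```

```text
t 25.85 at [0.541  0.1508 0.6236] jaw -73.0 tilt 0.4 open 0.0657 F [ 0.5 -0.6 -0.6]
  shift [-0.0046  0.2845  0.0983] turn 0.144 or half turn; j [-0.47  0.38  0.28  0.96 -0.1   1.82 -1.5 ]
t 26.27 at [ 0.5394 -0.0479  0.6239] jaw -81.4 tilt 0.3 open 0.0657 F [ 0.8 -0.5 -1.4]
  shift [0.3252 0.2255 0.0308] turn -0.001 or half turn; j [-0.17  0.34  0.37  1.03 -0.12  1.8  -1.26]
```

```bash

python3 -m inch '[[[0,0.2,0.03],0,0],[[0,0.2,0.03],0,0],[[0,0.2,0.03],0,0],[[0,0.2,0.03],0,0],[[0,0.2,0.03],0,0]]' 25 >/dev/null
python3 -m inch '[[[0.2,0.026,0],0,0],[[0.2,0.026,0],0,0],[[0.2,0.026,0],0,0],[[0.2,0.026,0],0,0],[[0.2,0.026,0],0,0]]' 25 >/dev/null
python3 -m inch '[[[0.15,0,0],0,0],[[0.15,0,0],0,0],[[0.15,0,0],0,0],[[0.15,0,0],0,0],[[0.15,0,0],0,0]]' 25 >/dev/null
python3 st.py 0.5423 -0.2773 0.126 98.7
python3 - <<'E'
from h import *; from bench import ctrl,viewer
s=ctrl.sense(); f=viewer.grab_frame("wrist"); im=f["image"]; pickle.dump((s,f),open("pics/w7.pkl","wb"))
cv2.imwrite("pics/w7.png",im)
E
```

```text
t 27.52 at [ 0.5425 -0.2708  0.268 ] jaw -81.1 tilt 0.8 open 0.0658 F [-0.3  0.3 -0.9]
  shift [ 0.142   0.0071 -0.0007] turn 0.003 or half turn; j [ 0.21  0.61  0.36  1.6  -0.24  0.99 -0.77]
```

View pics/w7.png

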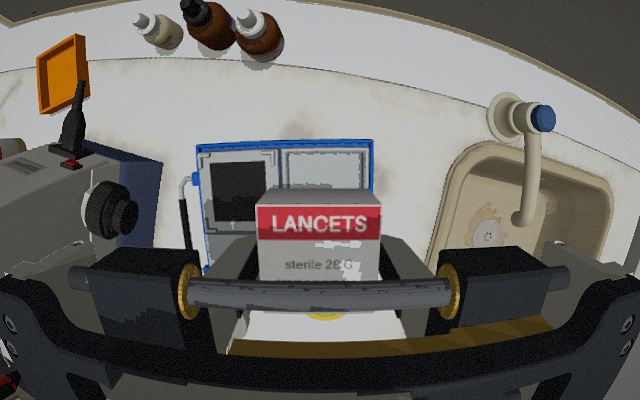

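```bash

python3 -m inch '[[[0.04,0.007,-0.002],0,0],[[0.08,0.007,-0.002],0,0],[[0.1,0.007,-0.002],0,0],[[0.1,0.007,-0.002],0,0],[[0.1,0.007,-0.002],0,0]]' 25 >/dev/null
python3 st.py 0.5443 -0.2775 0.126 98.7
python3 - <<'E'
from h import *; from bench import ctrl,viewer
s=ctrl.sense(); f=viewer.grab_frame("wrist"); im=f["image"]; pickle.dump((s,f),open("pics/w8.pkl","wb"))
cv2.imwrite("pics/w8.png",cv2.resize(im[80:340,150:450],None,fx=2,fy=2))
E
```

```text
t 27.98 at [ 0.5499 -0.2806  0.1764] jaw -81.1 tilt 0.3 open 0.0658 F [ 0.4 -0.8 -0.1]
  shift [ 0.0504 -0.0042  0.0051] turn 0.004 or half turn; j [ 0.25  0.72  0.32  1.67 -0.29  0.79 -0.72]
```

View pics/w8.png

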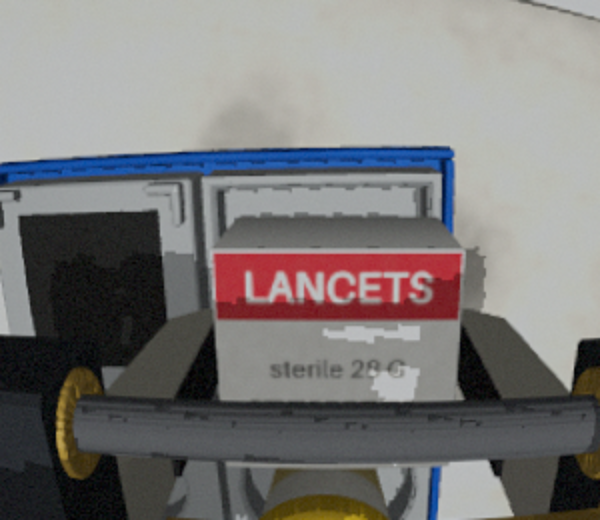

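```bash
python3 - <<'E'
from h import *
s,f=pickle.load(open("pics/w8.pkl","rb"))
c=lambda u,v,z: at(f,150+u/2,80+v/2,z,s).round(4)
print("pocket far L/R",c(206,177,.03),c(441,174,.03),"tray blk R corner",c(443,172,.03))
b=s["eef_pos"][2]-.1163
print("carton base far L/R",c(236,217,b),c(449,219,b),"top L/R",c(214,249,b+.046),c(463,249,b+.046))
E
```

```text
pocket far L/R [ 0.582 -0.226  0.03 ] [ 0.5965 -0.313   0.03  ] tray blk R corner [ 0.5974 -0.3136  0.03  ]
carton base far L/R [ 0.5749 -0.2433  0.0601] [ 0.585  -0.3127  0.0601] top L/R [ 0.5756 -0.2446  0.1061] [ 0.5854 -0.3078  0.1061]
```

```bash

python3 -m inch '[[[0.01,-0.0055,0.003],0.004,0],[[0.015,-0.0055,0.003],0.004,0],[[0.015,-0.0055,0.003],0.004,0],[[0.02,-0.0055,0.003],0.004,0],[[0.02,-0.0055,0.003],0.004,0]]' 25 >/dev/null
python3 st.py 0.5462 -0.2755 0.126 98.7
```

```text
t 28.45 at [ 0.5455 -0.2753  0.1553] jaw -81.3 tilt 0.3 open 0.0660 F [ 0.3 -0.5 -0.3]
  shift [ 0.0293  0.0002 -0.0006] turn -0.000 or half turn; j [ 0.25  0.74  0.31  1.7  -0.3   0.74 -0.72]
```

```bash

python3 -m inch '[[[0.01,0,0],0,0],[[0.015,0,0],0,0],[[0.02,0,0],0,0],[[0.022,0,0],0,0],[[0.022,0,0],0,0]]' 25 
python3 st.py 0.5462 -0.2755 0.126 98.7
```

```text
t: 28.87
eef_pos: [0.5447, -0.2748, 0.1317]
tcp_rot: [-0.054, -0.704, -0.053, 0.706]
contact_force: [0.8, 0.1, -1.7]
opening: 0.0656
t 28.87 at [ 0.5447 -0.2748  0.1317] jaw -81.3 tilt 0.2 open 0.0656 F [ 0.8  0.1 -1.7]
  shift [ 0.0057  0.0009 -0.0013] turn -0.001 or half turn; j [ 0.26  0.77  0.29  1.72 -0.31  0.7  -0.71]
```

```bash

python3 -m inch '[[[0.003,0,-0.001],0,0],[[0.005,0,-0.001],0,0],[[0.0065,0,-0.001],0,0],[[0.0065,0,-0.001],0,0],[[0.0065,0,-0.001],0,0]]' 25 
python3 -m inch '[[[0,0,0],0,0.75],[[0,0,0],0,0.85],[[0,0,0],0,0.85],[[0,0,0],0,0.85],[[0,0,0],0,0.85]]' 25 
python3 -m inch '[[[0,0,0],0,0.85],[[0,0,0],0,0.85],[[-0.01,0,0],0,0.85],[[-0.04,0,0],0,0.85],[[-0.08,0,0],0,0.85]]' 25 
python3 -m inch '[[[-0.2,0,0],0,1],[[-0.2,0,0],0,1],[[-0.2,0,0],0,1],[[-0.2,0,0],0,1],[[-0.2,0,0],0,1]]' >/dev/null
python3 -m inch '[[[-0.2,0,0],0,1],[[-0.2,0,0],0,1],[[-0.2,0,0],0,1],[[-0.2,0,0],0,1],[[-0.2,0,0],0,1]]' >/dev/null
python3 st.py 0.5 0.46 0.62 69
```

```text
t: 29.28
eef_pos: [0.5463, -0.2749, 0.1265]
tcp_rot: [-0.055, -0.705, -0.052, 0.705]
contact_force: [0.2, 0.5, 0.7]
opening: 0.0656
t: 29.7
eef_pos: [0.5462, -0.2749, 0.1262]
tcp_rot: [-0.055, -0.705, -0.052, 0.705]
contact_force: [-0.1, 0.9, 1.0]
opening: 0.0788
t: 30.12
eef_pos: [0.5446, -0.2735, 0.2047]
tcp_rot: [-0.053, -0.703, -0.054, 0.708]
contact_force: [1.2, 0.1, 0.2]
opening: 0.079
t 30.95 at [ 0.5449 -0.2727  0.6111] jaw -81.3 tilt 0.4 open 0.0927 F [0.9 0.4 0.5]
  shift [-0.0136 -0.731  -0.0662] turn 0.518 or half turn; j [ 0.24  0.48  0.42  0.84 -0.2   1.84 -0.86]
```

```bash
python3 - <<'E'
from h import *
s0,f0=pickle.load(open("pics/top0.pkl","rb"));s7,f7=pickle.load(open("pics/w7.pkl","rb")); _,g0=pickle.load(open("pics/scene0.pkl","rb"))
for (o,d),(p,e) in [(ray(f0,375,214),ray(f7,136,210,s7))]:
    d=d/np.linalg.norm(d); e=e/np.linalg.norm(e); A=np.c_[d,-e]; k=np.linalg.lstsq(A,p-o,rcond=None)[0]; print(o+d*k[0],p+e*k[1])
for z in(.1,.15,.2,.25): print(z,at(f7,136,210,z,s7).round(3),at(f0,375,214,z).round(3),"w7 near",at(f7,120,240,z,s7).round(3))
cv2.imwrite("pics/knob.png",cv2.resize(f0["image"][170:260,340:430],(540,540),interpolation=cv2.INTER_CUBIC))
E
python3 -m inch '[[[-0.01,-0.2,0.01],0,1],[[-0.01,-0.2,0.01],0,1],[[-0.01,-0.2,0.01],0,1],[[-0.01,-0.2,0.01],0,1],[[-0.01,-0.2,0.01],0,1]]' >/dev/null
python3 -m inch '[[[0,-0.2,0],-0.3,1],[[0,-0.2,0],-0.3,1],[[0,-0.2,0],-0.3,1],[[0,-0.2,0],-0.3,1],[[0,-0.2,0],-0.3,1]]' >/dev/null
python3 st.py 0.5 0.40 0.60 -20
```

```text
[ 0.51048537 -0.08319514  0.08136581] [ 0.50725429 -0.08560976  0.08104562]
0.1 [ 0.515 -0.098  0.1  ] [ 0.507 -0.081  0.1  ] w7 near [ 0.479 -0.076  0.1  ]
0.15 [ 0.534 -0.131  0.15 ] [ 0.497 -0.075  0.15 ] w7 near [ 0.506 -0.113  0.15 ]
0.2 [ 0.553 -0.163  0.2  ] [ 0.488 -0.069  0.2  ] w7 near [ 0.532 -0.15   0.2  ]
0.25 [ 0.573 -0.196  0.25 ] [ 0.479 -0.063  0.25 ] w7 near [ 0.559 -0.187  0.25 ]
t 31.78 at [0.4742 0.1237 0.6158] jaw -64.0 tilt 0.1 open 0.0929 F [ 1.3 -0.3  0.8]
  shift [ 0.0152 -0.237  -0.1444] turn -0.767 or half turn; j [-0.46  0.22  0.22  1.2  -0.05  1.73 -1.36]
```

View pics/knob.png

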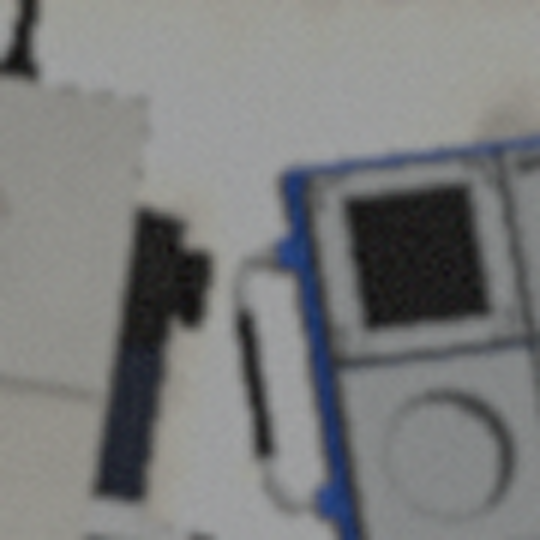

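```bash

python3 -m inch '[[[0,-0.17,-0.1],-0.6,1],[[0,-0.17,-0.1],-0.6,1],[[0,-0.17,-0.1],-0.6,1],[[0,-0.17,-0.1],-0.6,1],[[0,-0.17,-0.1],-0.6,1]]' >/dev/null
python3 st.py 0.5205 0.4635 0.40 -20

```

```text
t 32.20 at [0.4906 0.3206 0.6142] jaw -29.2 tilt 0.1 open 0.0931 F [-0.3  0.4  0.2]
  shift [ 0.2139 -0.0438 -0.1398] turn -0.161 or half turn; j [-0.64  0.42  0.05  0.9  -0.02  1.82 -1.11]
```

```bash

python3 -m inch '[[[0.1,-0.044,-0.14],-0.16,1],[[0.2,-0.044,-0.14],-0.16,1],[[0.2,-0.044,-0.14],-0.16,1],[[0.2,-0.044,-0.14],-0.16,1],[[0.2,-0.044,-0.14],-0.16,1]]' >/dev/null
python3 -m inch '[[[0.15,0,0],0,1],[[0.15,0,0],0,1],[[0.15,0,0],0,1],[[0.15,0,0],0,1],[[0.15,0,0],0,1]]' >/dev/null
python3 st.py 0.5205 0.4635 0.087 -20
python3 - <<'E'
from h import *; from bench import ctrl,viewer
s=ctrl.sense(); f=viewer.grab_frame("wrist"); im=f["image"]; pickle.dump((s,f),open("pics/w9.pkl","wb"))
u=proj(f,[[.5205,.4635,.016]],s)[0]; print("pred px",u)
# light, unsaturated blob near prediction
x,y=[int(v) for v in u]; roi=im[max(0,y-90):y+90,x-90:x+90]
ed=cv2.Canny(cv2.GaussianBlur(roi,(3,3),0),40,110); cv2.imwrite("pics/w9.png",cv2.resize(np.hstack([roi,cv2.cvtColor(ed,cv2.COLOR_GRAY2BGR)]),None,fx=2,fy=2)); print(roi.shape)
E
```

```text
t 33.03 at [0.5158 0.4349 0.293 ] jaw -20.6 tilt 1.0 open 0.0927 F [-0.1 -0.3 -1. ]
  shift [ 0.2055 -0.0046 -0.0318] turn -0.011 or half turn; j [-0.73  0.67 -0.    1.34  0.    1.15 -1.1 ]
pred px [314.4446522  160.20942111]
(180, 180, 3)
```

View pics/w9.png

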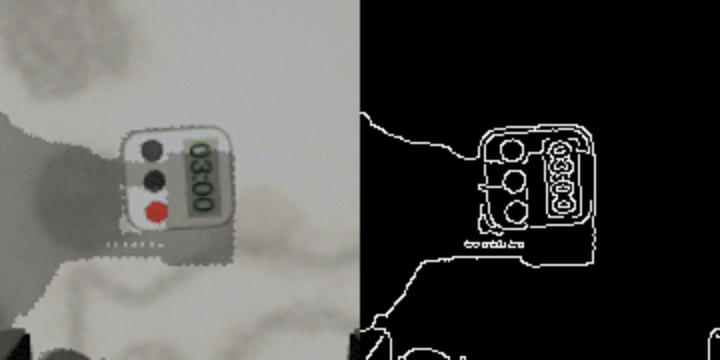

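```bash
python3 - <<'E'
from h import *
s,f=pickle.load(open("pics/w9.pkl","rb"))
C=[at(f,224+u/2,70+v/2,.014,s) for u,v in[(122,131),(231,127),(234,226),(128,231)]]
ang=lambda a,b:np.degrees(np.arctan2(*(b-a)[[1,0]])).round(1)
print(np.mean(C,0).round(4),[(ang(C[i],C[(i+1)%4]),np.linalg.norm(C[i]-C[(i+1)%4]).round(4)) for i in range(4)])
E
python3 -m inch '[[[0.04,-0.0046,-0.032],0.02,1],[[0.08,-0.0046,-0.032],0.02,1],[[0.1,-0.0046,-0.032],0.02,1],[[0.1,-0.0046,-0.032],0.02,1],[[0.1,-0.0046,-0.032],0.02,1]]' >/dev/null
python3 st.py 0.5205 0.4635 0.088 -22
```

```text
[0.5195 0.4646 0.014 ] [(np.float64(-18.7), np.float64(0.063)), (np.float64(-108.3), np.float64(0.0584)), (np.float64(162.1), np.float64(0.0629)), (np.float64(71.8), np.float64(0.0593))]
t 33.50 at [0.5259 0.4689 0.2012] jaw -21.7 tilt 0.2 open 0.0931 F [0.4 0.1 0.9]
  shift [ 0.1132 -0.0033  0.0068] turn 0.004 or half turn; j [-0.76  0.8   0.    1.36  0.    0.99 -1.14]
```

```bash

python3 -m inch '[[[0.03,-0.0037,0.0068],-0.06,1],[[0.05,-0.0037,0.0068],-0.06,1],[[0.07,-0.0037,0.0068],-0.06,1],[[0.085,-0.0037,0.0068],-0.06,1],[[0.085,-0.0037,0.0068],-0.06,1]]' >/dev/null
python3 st.py 0.520 0.464 0.088 -18.2
```

```text
t 33.92 at [0.5201 0.4632 0.1158] jaw -18.3 tilt 0.2 open 0.0931 F [-0.4 -0.3 -0.6]
  shift [ 0.0278 -0.0004 -0.0008] turn -0.003 or half turn; j [-0.75  0.88 -0.01  1.44  0.02  0.82 -1.1 ]
```

```bash

python3 -m inch '[[[0.01,0,0],0,1],[[0.018,0,0],0,1],[[0.025,0,0],0,1],[[0.028,0,0],0,1],[[0.028,0,0],0,1]]' 
python3 -m inch '[[[0.001,0,0],0,0],[[0.001,0,0],0,0],[[0.001,0,0],0,0],[[0.001,0,0],0,0],[[0.001,0,0],0,0]]' 15
python3 -m inch '[[[0,0,0],0,0],[[0,0,0],0,0],[[0,0,0],0,0],[[0,0,0],0,0],[[0,0,0],0,0]]' 15
python3 st.py 0.520 0.464 0.088 -18.2
```

```text
t: 34.33
eef_pos: [0.5189, 0.4629, 0.086]
tcp_rot: [-0.415, -0.572, -0.413, 0.574]
contact_force: [-0.0, -0.1, -0.0]
opening: 0.0931
t: 34.75
eef_pos: [0.5191, 0.4633, 0.0858]
tcp_rot: [-0.415, -0.572, -0.413, 0.574]
contact_force: [-0.7, -0.2, 0.1]
opening: 0.0643
t: 35.17
eef_pos: [0.5192, 0.4633, 0.0858]
tcp_rot: [-0.415, -0.572, -0.413, 0.574]
contact_force: [-0.5, -0.3, 2.1]
opening: 0.0644
t 35.17 at [0.5192 0.4633 0.0858] jaw -18.3 tilt 0.2 open 0.0644 F [-0.5 -0.3  2.1]
  shift [-0.0022  0.0006 -0.0009] turn -0.002 or half turn; j [-0.75  0.92 -0.02  1.45  0.02  0.77 -1.1 ]
```

```bash

python3 -m inch '[[[-0.01,0,0],0,0],[[-0.03,0,0],0,0],[[-0.06,0,0],0,0],[[-0.1,0,0],0,0],[[-0.14,0,0],0,0]]' 20
python3 -m inch '[[[-0.2,0,0.05],0,0],[[-0.2,0,0.05],0,0],[[-0.2,0,0.05],0,0],[[-0.2,0,0.05],0,0],[[-0.2,0,0.05],0,0]]' 20 >/dev/null
python3 -m inch '[[[-0.19,0,0.07],0,0],[[-0.19,0,0.07],0,0],[[-0.19,0,0.07],0,0],[[-0.19,0,0.07],0,0],[[-0.19,0,0.07],0,0]]' 20 >/dev/null
python3 st.py 0.53 0.1 0.62 -81.3
```

```text
t: 35.58
eef_pos: [0.5186, 0.463, 0.2263]
tcp_rot: [-0.415, -0.571, -0.413, 0.575]
contact_force: [0.2, -0.0, 0.5]
opening: 0.0641
t 36.42 at [0.4805 0.3494 0.6197] jaw -18.3 tilt 0.2 open 0.0640 F [0.4 0.1 0. ]
  shift [0.0004 0.1254 0.2212] turn 1.099 or half turn; j [-0.67  0.44  0.    0.85  0.    1.85 -0.98]
```

```bash

python3 -m inch '[[[0,0.1,0.177],0.6,0],[[0,0.1,0.177],0.6,0],[[0,0.1,0.177],0.6,0],[[0,0.1,0.177],0.6,0],[[0,0.1,0.177],0.6,0]]' 20 >/dev/null
python3 st.py 0.53 -0.05 0.62 -81.3
python3 -m inch '[[[0,0.15,0.13],0.5,0],[[0,0.15,0.13],0.5,0],[[0,0.15,0.13],0.5,0],[[0,0.15,0.13],0.5,0],[[0,0.15,0.13],0.5,0]]' 20 >/dev/null
python3 st.py 0.5281 -0.1875 0.35 -81.3
```

```text
t 36.83 at [0.5205 0.1483 0.6174] jaw -53.1 tilt 0.2 open 0.0636 F [ 0.7  0.4 -0.4]
  shift [-0.0017  0.1644  0.1114] turn 0.492 or half turn; j [-0.42  0.33  0.17  1.05 -0.05  1.77 -1.2 ]
t 37.25 at [ 0.5069 -0.0505  0.6181] jaw -81.8 tilt 0.3 open 0.0635 F [-0.2  0.2 -1.3]
  shift [ 0.2689  0.1372 -0.0016] turn -0.009 or half turn; j [-0.17  0.27  0.35  1.14 -0.09  1.75 -1.28]
```

```bash

python3 -m inch '[[[0,0.137,-0.005],0,0],[[0,0.137,-0.005],0,0],[[0,0.137,-0.005],0,0],[[0.04,0.137,-0.005],0,0],[[0.08,0.137,-0.005],0,0]]' 20 >/dev/null
python3 -m inch '[[[0.2,0,0],0,0],[[0.2,0,0],0,0],[[0.2,0,0],0,0],[[0.2,0,0],0,0],[[0.2,0,0],0,0]]' 20 >/dev/null
python3 st.py 0.529 -0.186 0.22 -81.3
python3 -m inch '[[[0.1,0,0],0,0],[[0.1,0,0],0,0],[[0.1,0,0],0,0],[[0.1,0,0],0,0]]' 20 >/dev/null
python3 st.py 0.529 -0.186 0.17 -81.3
```

```text
t 38.08 at [ 0.5326 -0.1815  0.3353] jaw -81.3 tilt 0.2 open 0.0639 F [ 0.7 -0.1 -1. ]
  shift [0.1153 0.0037 0.0039] turn -0.000 or half turn; j [ 0.06  0.46  0.35  1.64 -0.17  1.07 -0.96]
t 38.42 at [ 0.5314 -0.1811  0.2335] jaw -81.3 tilt 0.6 open 0.0642 F [-0.5  0.3 -0.6]
  shift [0.0636 0.0046 0.0025] turn -0.000 or half turn; j [ 0.09  0.58  0.32  1.77 -0.22  0.84 -0.91]
```

```bash

python3 -m inch '[[[0.03,0.0046,0.0025],0,0],[[0.05,0.0046,0.0025],0,0],[[0.07,0.0046,0.0025],0,0],[[0.07,0.0046,0.0025],0,0],[[0.07,0.0046,0.0025],0,0]]' 20
python3 st.py 0.529 -0.186 0.1158 -81.3
```

```text
t: 38.83
eef_pos: [0.5328, -0.1878, 0.1689]
tcp_rot: [0.055, 0.705, 0.052, -0.705]
contact_force: [-0.2, -0.7, -0.5]
opening: 0.064
t 38.83 at [ 0.5328 -0.1878  0.1689] jaw -81.3 tilt 0.2 open 0.0640 F [-0.2 -0.7 -0.5]
  shift [ 0.0531 -0.0026  0.0035] turn -0.000 or half turn; j [ 0.12  0.66  0.28  1.83 -0.27  0.69 -0.87]
```

```bash

python3 -m inch '[[[0.01,-0.0026,0.0035],0,0],[[0.02,-0.0026,0.0035],0,0],[[0.025,-0.0026,0.0035],0,0],[[0.035,-0.0026,0.0035],0,0],[[0.035,-0.0026,0.0035],0,0]]' 20
python3 st.py 0.529 -0.186 0.1158 -81.3
```

```text
t: 39.25
eef_pos: [0.5281, -0.1855, 0.1318]
tcp_rot: [-0.055, -0.704, -0.053, 0.706]
contact_force: [0.4, -1.1, -1.1]
opening: 0.0635
t 39.25 at [ 0.5281 -0.1855  0.1318] jaw -81.3 tilt 0.2 open 0.0635 F [ 0.4 -1.1 -1.1]
  shift [ 0.016   0.0006 -0.0008] turn -0.000 or half turn; j [ 0.14  0.71  0.25  1.86 -0.29  0.6  -0.85]
```

```bash

python3 -m inch '[[[0.006,0,0],0,0],[[0.01,0,0],0,0],[[0.012,0,0],0,0],[[0.014,0,0],0,0],[[0.016,0,0],0,0]]' 20
python3 -m inch '[[[0,0,0],0,0],[[0,0,0],0,0],[[0,0,0],0,0]]' 20
python3 st.py 0.529 -0.186 0.1158 -81.3
```

```text
t: 39.67
eef_pos: [0.5285, -0.1859, 0.1167]
tcp_rot: [-0.055, -0.705, -0.052, 0.705]
contact_force: [-0.4, 0.3, -1.3]
opening: 0.0637
t: 39.92
eef_pos: [0.5285, -0.1858, 0.117]
tcp_rot: [-0.055, -0.705, -0.052, 0.705]
contact_force: [-0.3, -0.2, -0.6]
opening: 0.0638
t 39.92 at [ 0.5285 -0.1858  0.117 ] jaw -81.3 tilt 0.2 open 0.0638 F [-0.3 -0.2 -0.6]
  shift [ 0.0012  0.0002 -0.0005] turn -0.000 or half turn; j [ 0.15  0.74  0.24  1.87 -0.3   0.57 -0.84]
```

```bash

python3 -m inch '[[[0.001,0,0],0,0],[[0.002,0,0],0,0],[[0.002,0,0],0,0],[[0.002,0,0],0,0]]' 20
python3 -m inch '[[[0,0,0],0,0.75],[[0,0,0],0,0.79],[[0,0,0],0,0.79],[[0,0,0],0,0.79],[[0,0,0],0,0.79]]' 20
python3 -m inch '[[[0,0,0],0,0.79],[[0,0,0],0,0.79],[[-0.01,0,0],0,0.79],[[-0.04,0,0],0,0.79],[[-0.07,0,0],0,0.79]]' 20
python3 -m inch '[[[-0.2,0,0],0,1],[[-0.2,0,0],0,1],[[-0.2,0,0],0,1],[[-0.2,0,0],0,1],[[-0.2,0,0],0,1]]' >/dev/null
python3 -m inch '[[[-0.18,0,0],0,1],[[-0.18,0,0],0,1],[[-0.18,0,0],0,1],[[-0.18,0,0],0,1],[[-0.18,0,0],0,1]]' >/dev/null
python3 -m inch '[[[0,-0.2,0],0,1],[[0,-0.2,0],0,1],[[0,-0.2,0],0,1],[[0,-0.2,0],0,1],[[0,-0.2,0],0,1]]' >/dev/null
python3 -m inch '[[[0,-0.2,0],0,1],[[0,-0.2,0],0,1],[[0,-0.2,0],0,1],[[0,-0.2,0],0,1],[[0,-0.2,0],0,1]]' >/dev/null
python3 -m inch '[[[0,-0.1,0],0,1],[[0,-0.1,0],0,1],[[0,-0.1,0],0,1],[[0,-0.1,0],0,1],[[0,-0.1,0],0,1]]'
python3 - <<'E'
from h import *; from bench import viewer
g=viewer.grab_frame("top")["image"]; g2=viewer.grab_frame("scene")["image"]
a=cv2.resize(g[175:280,370:480],(440,420),interpolation=cv2.INTER_CUBIC); b=cv2.resize(g[130:280,160:300],(360,386))
cv2.imwrite("pics/fin.png",np.hstack([a,np.vstack([b,np.zeros((34,360,3),np.uint8)])]))
E
```

```text
t: 40.25
eef_pos: [0.5286, -0.1859, 0.1157]
tcp_rot: [0.055, 0.705, 0.052, -0.705]
contact_force: [-1.1, 0.5, 6.0]
opening: 0.0638
t: 40.67
eef_pos: [0.5284, -0.1858, 0.1147]
tcp_rot: [-0.055, -0.705, -0.052, 0.705]
contact_force: [-0.4, 0.5, -0.3]
opening: 0.0736
t: 41.08
eef_pos: [0.5276, -0.1853, 0.1851]
tcp_rot: [-0.054, -0.704, -0.053, 0.706]
contact_force: [0.4, 0.2, 0.5]
opening: 0.0733
t: 43.17
eef_pos: [0.4525, 0.3105, 0.5631]
tcp_rot: [-0.056, -0.705, -0.052, 0.705]
contact_force: [0.6, -0.3, 0.1]
opening: 0.0932
```

View pics/fin.png

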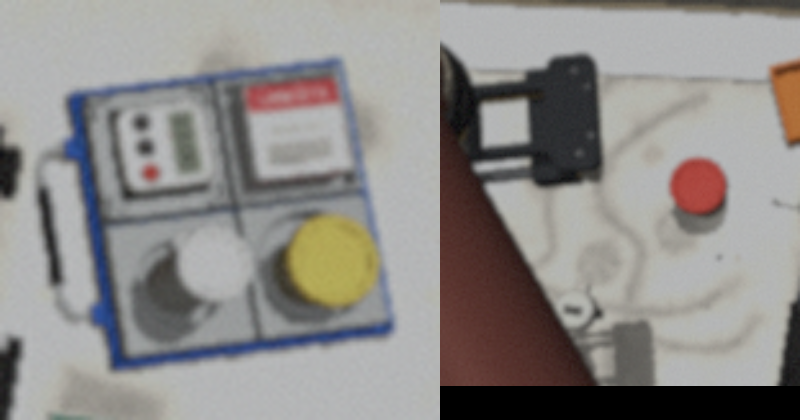

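```bash
python3 - <<'E'
from h import *; from bench import ctrl
s,f=pickle.load(open("pics/top0.pkl","rb"))
u=proj(f,[[.4357,-.1985,.136],[.4489,-.2917,.082],[.544,-.2767,.056],[.5285,-.1858,.046]])
print(((u-[370,175])*4).round())
ctrl.hand_in()
E
```

```text
[[209. 263.]
 [330. 259.]
 [295. 127.]
 [161. 146.]]
the job is handed in; nothing more can be done
```

The tray is made up and the job is handed in, at about 43 s of the 141 s allowed. I placed the yellow cup, strip tube, lancet carton and timer in that order.

- **On the floor:** When I set them down, the cup, tube and timer each gave 5–6 N of contact at the expected floor height. The carton gave only about 1 N, but its base height computed from the grasp came to 10 mm, which is its floor level.
- **Final top picture:** All four items are in their own places, with the tube and cup upright. The timer lies face up between the stops and the carton sits inside its square pocket. Positions agreed with predictions from the tool poses to about 1–2 mm for the cup and timer. The tube was about 4 mm off and the carton about 5–9 mm off along x; part of that offset is reading the carton's centre by eye in a coarse image.
- **Left alone:** The red cup, tally counter and orange look-alike were never approached and look unmoved. The edge of the final crop cuts the orange one.
- **Not checked:** I did not take a close-up to measure how evenly the carton and timer sit within their clearances.

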